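# Put the broad-headed meter back in its case

## Robot

A 7-joint arm with a two-finger parallel gripper is mounted at the origin on the work surface. World frame = base frame: x ahead of the robot, y to its left, z up, the work surface at z = 0. Lengths are in m, angles in degrees, forces in N, time in s.
With the tool pointing down it reaches from about 0.35 to 0.9 m from the base axis. Payload 19.9 kg.
Tool frame: the origin (TCP) lies on the centre line of the jaws, within the pads' length; the fingertips stand 14 mm ahead of it and the grasp point (between the pads) lies 5 mm behind it; z points along the fingers, y is the line along which they close (so a half turn about z gives the same grasp; the last joint's range is limited). The gripper opens to 94 mm and grips with 3 to 60 N. Pads are 16 mm wide; open, the fingers measure 119 mm over their backs; the gripper's body (75 mm by 177 mm) begins 78 mm behind the grasp point.
Start: joints at [-77.722, 23.915, -0.59, 92.452, 0.269, 63.638, -3.037], TCP at [0.158, 0.605, 0.219] pointing down, gripper open.
Joint ranges: [-161.28, 161.28], [-22.2, 115.67], [-73.04, 71.86], [3.21, 147.25], [-68.34, 248.33], [10.77, 114.83], [-161.83, 161.83]. Speed limits (degrees/s): [108.29, 108.29, 136.94, 136.94, 172.46, 172.46, 172.46].

## Interface

Orientations are given as [roll, pitch, yaw] about the fixed x, y, z axes, in that order (R = Rz(yaw) Ry(pitch) Rx(roll)).
In Python, from plant import r gives the robot as it stands.
- The arm moves only by the tool apply_moves, never from a script. Its argument "series" is a list of rows, each a list of 7 numbers: the shift along the tool's x, y, z each as a share of 0.05 m, from -1 to 1, then the turn, a rotation vector about the tool's x, y, z each as a share of 0.15 rad, from -1 to 1, then the opening, from 0 (shut) to 1 (fully open). A call has 1 to 5 rows; each row shifts and turns the commanded pose from where the row before left it, along the tool's axes as they then stand; what a row does not reach is not made up. A row lasts 1/10 s, in which the tool goes at most 50 mm and 8.59 degrees, less where a joint would pass 70% of its speed; a pose out of reach is approached as far as the arm can. A call with a number of a shift or a turn outside -1 to 1 is refused whole. A call with a gripper value outside its range is refused whole. The fingers move at their own pace and stop on an object; "squeeze" is the grip in N (left out, the last holds). Time passes only in rows, so rows that do not move let the fingers close. It gives the time, the measured TCP pose, the force, the opening and the grip force at its end, in the units of the state.
- r.get_obs(): the state, without advancing time (a new reading comes with each control period).
- r.snapshot(name): name is "scene" or "top" or "wrist"; returns the picture (480x640x3 uint8, red, green, blue); there is no depth.
- r.camera_params(name): a dict with "fx", "fy", "cx", "cy" (pixels), "pose" (4x4, takes a point from camera to world coordinates). Camera axes: x right, y down, z forward; pixel columns grow to the right and rows downward; lengths in m; the calibration is good to about 2 mm. The wrist camera is an equidistant fisheye: a pixel r from the principal point sees the ray r / f radians off the axis. A picture is of the moment at which its call begins: read the wrist's pose just before it. camera_params takes no time and is no camera call; for the wrist camera it gives the pose at the moment of the call.
- r.job_done(): hands the job in; it is judged then, once.
Trained networks look in the newest picture that a camera, given by its name, has taken for a name from the list of things; names that differ only in an ending like _2 or _b are one class to them, and where a whole thing is asked for, a point or a joint stands for the part that bears it (a point fixed in the world has none). Each returns a list of dicts, best first, with "p" (0 to 1); they miss things now and then, are a little off and sometimes report something else, mostly with a low value. They report only what shows in the picture. A call takes as long as a camera call.
- r.recognise(label, camera): "centre" ([column, row] in pixels, amid what is visible of it).
- r.regions_of(label, camera): "region" (480x640 bool, what is visible of it) and "centre" ([column, row] in pixels, amid what is visible of it).
- r.tip_of(label, camera): "centre" ([column, row] in pixels: a listed point, or the origin of a listed thing).
The state is a dict: "time": time; "joint_positions": joint angles; "qd": joint speeds; "tau": joint torques, N m; "eef_pos": TCP position; "ee_rot": TCP orientation; "wrist_force": force on the tool from outside, world axes, zero at the start; "moment": the same for the moment, N m; "finger_gap": finger opening in m; "gripper_force": force on a finger pad.
Only numpy, scipy, OpenCV 4.12 (cv2) and the standard library are available. Lean on these libraries where they do the work, as an engineer would, in place of code of your own. Each camera call takes 0.05 s, during which the arm holds its last target. There are 200 camera calls.

## Task

Put the T-shaped handheld meter (the one with the broad head) back into the T-shaped cutout of the open instrument case, screen up and head in the broad end, and press it fully home against the cutout's sprung grip pads so that it sits flat on the cutout's floor. Then let go, leaving the straight-sided meter where it is.

Things in the scene. Friction and masses are not known exactly. Their poses are not given: they have to be found in the camera images.
- meter: T-shaped dark grey handheld meter lying screen up on the bench, 140 mm long, 40 mm thick, 0.14-0.28 kg. Handle 44 mm wide (x -70 to +30 mm), head 84 mm wide (x +30 to +70 mm). Origin: middle of its length and width, on the underside, near the centre of mass; can be gripped there across the 44 mm. x points to the head, z up out of the screen.
- cutout (a point): Middle of the T cutout, on its flat dark floor 6 mm above the bench; cutout 30 mm deep, 15 mm larger than the meter all round. x points to its broad end, z up. Home: the meter's origin on this point, x axes the same way, top 10 mm above the insert. Black sprung pads with sloped tops centre and grip it: its weight leaves it 6 mm or more high; a push of about 10-20 N seats it and it stays.
- case: Open navy case fixed to the bench, rim 42 mm high, grey insert with top at 36 mm. Origin below the cutout's middle at bench height, axes as the cutout's; case reaches 116 mm to +x and -x, 100 mm to -y, 155 mm to +y. Grey finger scoops as deep as the cutout (x -26 to +26, y -75 to +75 mm) let fingers gripping the meter at its origin go down and open. Fixed probes at y +105 to +142, top 42 mm.
- straight_meter: Bystander: another dark grey handheld meter, straight-sided with no broad head, 150 mm (x) by 56 mm (y), 34 mm thick, lying on the bench. Origin: centre of its underside. Leave it alone.

How it is judged (in metres and radians):
At the end, for the whole second after the job is handed in: The T-shaped meter lies in the T-shaped cutout at rest and released: its origin within 18 mm of the cutout's middle seen from above, its length within 10 degrees of the cutout's, level within 6 degrees and screen up, and pressed down to within 4 mm of the cutout's floor (horizontal distance between meter and cutout below 0.018 m and angle between the x axis of meter and the x axis of cutout, either way round below 0.18 rad and z of meter in the frame of cutout below 0.004 m and angle between meter's own z axis and vertical below 0.1 rad and linear speed of meter below 0.02 m/s); the robot touches nothing.
It fails at once if the straight-sided meter is moved by more than 30 mm (distance of straight_meter from where it was at the start of the episode above 0.03 m).
It also fails if it takes over 45 s, if anything falls off the work surface, if the arm or the gripper's body presses on something with over 40 N, if the wrist force passes 120 N, or if a joint passes its speed limit or range.

## Working session

There is one attempt and no reset: what is moved stays moved. The work goes in short steps, Python scripts to look and compute and a tool call to move; the robot and the scene stay as the last step left them, time stands still between calls to the robot, and variables do not carry over. Pictures are saved under pics/ and viewed, at most 10 in all, crops included, and the job is handed in when it is done.

Besides the shell and the picture viewer there is one more tool, called after "Emit:" as a command line: name --pt "numbers of a row" for each row, then --argument value for the rest. apply_moves: Moves the arm, as the interface text tells. Shift numbers are shares of 0.05 m and turn numbers shares of 0.15 rad, none past 1 either way. Its arguments: {"type":"object","properties":{"series":{"type":"array"},"squeeze":{"type":"number"}},"required":["series"]}

```bash
mkdir -p pics; ls; cat > h.py <<'E'
import numpy as np, cv2
from plant import r
def ray(cam,px,P=None):
    P=P or r.camera_params(cam); u=(px[0]-P["cx"])/P["fx"]; v=(px[1]-P["cy"])/P["fy"]
    if cam=="wrist":
        t=np.hypot(u,v); s=np.sin(t)/t if t>1e-9 else 1; d=np.array([u*s,v*s,np.cos(t)])
    else: d=np.array([u,v,1.])
    T=np.array(P["pose"]); d=T[:3,:3]@d; return T[:3,3],d/np.linalg.norm(d)
def onz(cam,px,z,P=None):
    o,d=ray(cam,px,P); return o+d*(z-o[2])/d[2]
def tri(rays):
    A=np.zeros((3,3));b=np.zeros(3)
    for o,d in rays:
        M=np.eye(3)-np.outer(d,d);A+=M;b+=M@o
    return np.linalg.solve(A,b)
def save(n,im): cv2.imwrite("pics/"+n,im[:,:,::-1])
E
python3 - <<'E'
from h import *
np.set_printoptions(precision=4,suppress=True)
o=r.get_obs(); print({k:o[k] for k in("time","eef_pos","ee_rot","finger_gap")})
ims=[]
for c in("scene","top","wrist"):
    im=r.snapshot(c); save(c+"0.png",im)
    P=r.camera_params(c); print(c,P["fx"],P["cx"],P["cy"],np.array(P["pose"]).tolist())
    for l in("meter","straight_meter","case","cutout"):
        for f in("recognise","tip_of"):
            try:
                for q in getattr(r,f)(l,c)[:2]: print(c,l,f,np.round(q["centre"],1),round(q["p"],2),onz(c,q["centre"],0.02))
            except Exception as e: print(c,l,f,e)
E
```

```text
pics
{'time': 0.0, 'eef_pos': array([0.1581, 0.6043, 0.2188]), 'ee_rot': array([-179.9286,    0.0066,  165.3444]), 'finger_gap': 0.09433367959077714}
scene 603.7036573888392 320.11851501048807 234.72420719145794 [[0.8139510886987213, 0.4459357459279375, -0.372323697486287, 0.8667763057932882], [0.5808383534577065, -0.6362959429378906, 0.5076950661108707, -0.5463974448710184], [-0.010508680160074188, -0.6294988351891327, -0.7769303599015928, 0.7451964386434268], [0.0, 0.0, 0.0, 1.0]]
scene meter recognise [209.6 357.7] 0.95 [ 0.5211 -0.3282  0.02  ]
scene meter recognise [420.4 171.4] 0.28 [0.5779 0.1363 0.02  ]
scene meter tip_of [206.9 359.8] 0.74 [ 0.5203 -0.3326  0.02  ]
scene straight_meter recognise [306.4 293.6] 0.97 [ 0.5662 -0.1722  0.02  ]
scene straight_meter tip_of [299.2 299.9] 0.69 [ 0.5642 -0.1867  0.02  ]
scene case recognise [417.3 171.3] 0.8 [0.5735 0.1336 0.02  ]
scene case tip_of [406.8 185. ] 0.61 [0.5752 0.0959 0.02  ]
scene cutout recognise [417.7 170.2] 0.68 [0.5727 0.1362 0.02  ]
scene cutout tip_of [406.8 179.6] 0.74 [0.5689 0.1066 0.02  ]
top 447.99169248343
[... 540 characters left out ...]
[202.5 221.3] 0.67 [0.5744 0.1421 0.02  ]
top straight_meter tip_of [370.5 221.2] 0.89 [ 0.5643 -0.167   0.02  ]
top case recognise [203.1 220.4] 0.93 [0.5761 0.141  0.02  ]
top case tip_of [218.5 224.7] 0.8 [0.567  0.1123 0.02  ]
top cutout recognise [199.9 222.4] 0.94 [0.5725 0.1469 0.02  ]
wrist 371.64829954431775 326.4295641467513 241.41482190632763 [[0.25291497397299145, 0.9270631548808117, 0.2767452308580515, 0.07752194569234173], [0.9674883712708687, -0.24219430317483365, -0.0728571957002013, 0.6279877071217947], [-0.000517103356973047, 0.28617446841409855, -0.95817738766474, 0.38452588816896605], [0.0, 0.0, 0.0, 1.0]]
wrist meter recognise [  3.  475.6] 0.46 [ 0.5855 -0.3752  0.02  ]
```

View pics/top0.png

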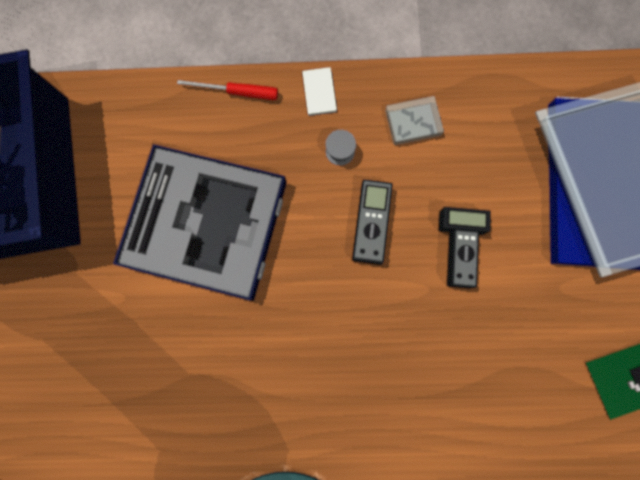

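View pics/scene0.png

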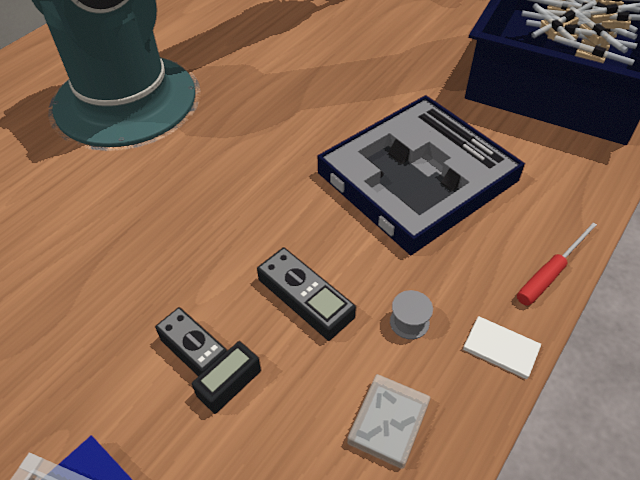

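The top view shows the T-meter with its head away from the base (head ~(465,220), handle end ~(463,288)). The straight meter is at (373,222). The case is at (203,222), with the cutout's broad end up (+x) and the probes to its left. The scene view agrees, so I'm moving over the meter for a close look.

Emit:
apply_moves --pt "-0.72 -0.62 0 0 0 0 1" --pt "-0.72 -0.62 0 0 0 0 1" --pt "-0.72 -0.62 0 0 0 0 1" --pt "-0.72 -0.62 0 0 0 0 1" --pt "-0.72 -0.62 0 0 0 0 1"

```text
time: 1.85
eef_pos: [0.2939, 0.4075, 0.2196]
ee_rot: [180.0, 0.0, 165.3]
wrist_force: [0.8, 0.8, -0.2]
finger_gap: 0.0944
gripper_force: 0.0
```

Emit:
apply_moves --pt "-0.72 -0.62 0 0 0 0 1" --pt "-0.72 -0.62 0 0 0 0 1" --pt "-0.72 -0.62 0 0 0 0 1" --pt "-0.72 -0.62 0 0 0 0 1" --pt "-0.4 -0.87 0 0 0 0 1"

```text
time: 2.35
eef_pos: [0.4111, 0.2041, 0.2197]
ee_rot: [180.0, 0.1, 165.3]
wrist_force: [-0.1, -0.1, 0.5]
finger_gap: 0.0939
gripper_force: 0.0
```

```bash
python3 - <<'E'
from h import *
np.set_printoptions(precision=4,suppress=True)
o=r.get_obs(); print(o["time"],o["eef_pos"],o["ee_rot"])
P=r.camera_params("wrist"); save("w1.png",r.snapshot("wrist")); np.save("P1.npy",P)
for l in("cutout","case","meter","straight_meter"):
    for q in r.tip_of(l,"wrist")[:2]: print(l,np.round(q["centre"],1),round(q["p"],2),onz("wrist",q["centre"],0.006,P))
E
```

```text
2.35 [0.4111 0.2041 0.2197] [179.9719   0.0591 165.3148]
cutout [290.  354.9] 0.97 [0.5684 0.1192 0.006 ]
case [289.1 348.8] 0.8 [0.5595 0.1209 0.006 ]
meter [ 26.  354.7] 0.91 [ 0.5031 -0.3288  0.006 ]
```

View pics/w1.png

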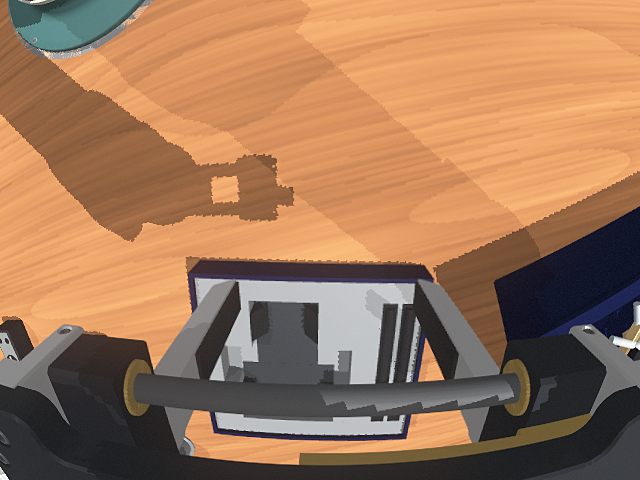

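Emit:
apply_moves --pt "-0.4 -0.87 0 0 0 0 1" --pt "-0.4 -0.87 0 0 0 0 1" --pt "-0.4 -0.87 0 0 0 0 1" --pt "-0.4 -0.87 0 0 0 0 1" --pt "-0.4 -0.87 0 0 0 -0.3 1"

```text
time: 3.1
eef_pos: [0.4514, -0.0306, 0.2197]
ee_rot: [180.0, 0.0, 168.1]
wrist_force: [1.4, 0.5, -0.3]
finger_gap: 0.0939
gripper_force: 0.0
```

Emit:
apply_moves --pt "-0.4 -0.87 0 0 0 -0.6 1" --pt "-0.4 -0.87 0 0 0 -0.8 1" --pt "-0.2 -0.87 0 0 0 0 1" --pt "0 -0.9 0 0 0 0 1" --pt "0 -0.8 0 0 0 0 1"

```text
time: 3.6
eef_pos: [0.4829, -0.2453, 0.2193]
ee_rot: [-180.0, -0.0, 179.1]
wrist_force: [0.6, 0.9, -0.1]
finger_gap: 0.094
gripper_force: 0.0
```

```bash
python3 - <<'E'
from h import *
np.set_printoptions(precision=4,suppress=True)
o=r.get_obs(); print(o["time"],o["eef_pos"],o["ee_rot"],o["joint_positions"])
P=r.camera_params("wrist"); save("w2.png",r.snapshot("wrist")); np.save("P2.npy",P)
for l in("cutout","meter","straight_meter"):
    for q in r.tip_of(l,"wrist")[:2]: print(l,np.round(q["centre"],1),round(q["p"],2),onz("wrist",q["centre"],0.006,P))
E
```

```text
3.6 [ 0.4829 -0.2453  0.2193] [-179.9898   -0.0109  179.1357] [ -4.8054  17.562   34.5608 105.3622 -11.3237  60.5194 123.2538]
cutout [597.1 276.3] 0.57 [0.5671 0.1214 0.006 ]
meter [248.3 237.5] 0.84 [ 0.5069 -0.3277  0.006 ]
straight_meter [394.4 278.7] 0.89 [ 0.5569 -0.1689  0.006 ]
```

View pics/w2.png

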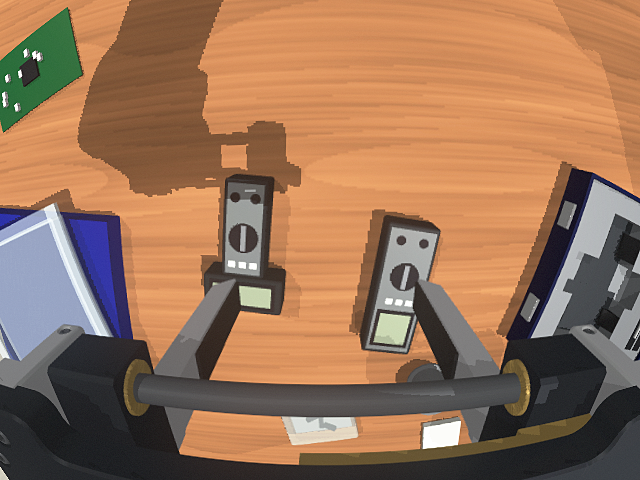

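```bash
cat >> h.py <<'E'
from scipy.optimize import minimize
def topoly(x,y,a,S,z):
    c,s=np.cos(a),np.sin(a); S=np.array(S)
    return np.c_[x+c*S[:,0]-s*S[:,1],y+s*S[:,0]+c*S[:,1],np.full(len(S),z)]
def proj(cam,X,P):
    T=np.linalg.inv(np.array(P["pose"])); p=X@T[:3,:3].T+T[:3,3]
    if cam=="wrist":
        h=np.hypot(p[:,0],p[:,1]); t=np.arctan2(h,p[:,2]); k=t/np.maximum(h,1e-9); u,v=p[:,0]*k,p[:,1]*k
    else: u,v=p[:,0]/p[:,2],p[:,1]/p[:,2]
    return np.c_[P["cx"]+P["fx"]*u,P["cy"]+P["fy"]*v]
T2=[(-.07,-.022),(.03,-.022),(.03,-.042),(.07,-.042),(.07,.042),(.03,.042),(.03,.022),(-.07,.022)]
def dens(S,n=6):
    S=np.array(S); return np.vstack([S[i]+(S[(i+1)%len(S)]-S[i])*np.arange(n)[:,None]/n for i in range(len(S))])
def fitT(obs,x0,h=.04):
    # obs: (cam,P,mask); maximise IoU of the solid's silhouette (2 slabs' hull pieces)
    parts=[T2[0:2]+T2[6:8],T2[2:6]]
    def f(v):
        L=0
        for cam,P,m in obs:
            im=np.zeros((480,640),np.uint8)
            for S in parts:
                D=dens(S); X=np.vstack([topoly(*v[:3],D,v[3]),topoly(*v[:3],D,v[3]+h)])
                H=cv2.convexHull(proj(cam,X,P).astype(np.float32)); cv2.fillConvexPoly(im,np.round(H*16).astype(np.int32),1,shift=4)
            b=im>0; L+=1-(b&m).sum()/(b|m).sum()
        return L
    s=np.array([.008,.008,.06,.006]); sim=np.vstack([x0]+[np.array(x0)+s*e for e in np.eye(4)])
    q=minimize(f,x0,method="Nelder-Mead",options=dict(initial_simplex=sim,xatol=1e-4,fatol=1e-4,maxiter=400)); return q.x,q.fun
E
python3 - <<'E'
from h import *
np.set_printoptions(precision=4,suppress=True)
obs=[]
P={c:r.camera_params(c) for c in("wrist","top","scene")}
for c in P:
    r.snapshot(c); q=r.regions_of("meter",c)
    for k in q[:2]: print(c,k["p"],k["centre"],k["region"].sum())
    k=min(q,key=lambda k:np.linalg.norm(onz(c,k["centre"],.03,P[c])[:2]-[.51,-.328])); obs.append((c,P[c],k["region"]))
for sel in ([0],[1],[2],[0,1,2]): print(sel,fitT([obs[i] for i in sel],[.51,-.328,-.03,0]))
E
```

```text
wrist 0.76 [245.3, 243.9] 6987
top 0.44 [439.2, 220.5] 43
scene 0.61 [211.1, 359.1] 5280
[0] (array([ 0.5128, -0.3296, -0.1222, -0.0123]), np.float64(0.14044455482428908))
[1] (array([ 0.5726, -0.2559, -0.8077, -0.083 ]), np.float64(0.9808718861209964))
[2] (array([ 0.5017, -0.3245, -0.1257, -0.0144]), np.float64(0.0251851851851852))
[0, 1, 2] (array([ 0.5087, -0.3278, -0.1274, -0.0041]), np.float64(1.2039505735249794))
```

```bash
python3 - <<'E'
from h import *
np.set_printoptions(precision=4,suppress=True)
obs=[]
P={c:r.camera_params(c) for c in("wrist","scene")}
pts={}
for c in P:
    r.snapshot(c); q=r.regions_of("meter",c); obs.append((c,P[c],q[0]["region"])); t=r.tip_of("meter",c)[0]; pts[c]=ray(c,t["centre"],P[c])
    q=r.regions_of("straight_meter",c); print(c,onz(c,q[0]["centre"],.034,P[c]))
v,f=fitT(obs,[.505,-.327,-.125,0]);print("fit",v,f,"tri",tri(pts.values()))
o=r.get_obs();yaw=np.radians(o["ee_rot"][2]);d=np.array([*v[:2],0])-o["eef_pos"]
print(o["eef_pos"],"tool dx,dy",np.array([[np.cos(yaw),np.sin(yaw)],[np.sin(yaw),-np.cos(yaw)]])@d[:2])
E
```

```text
wrist [ 0.5457 -0.1725  0.034 ]
scene [ 0.5712 -0.178   0.034 ]
fit [ 0.5089 -0.3279 -0.1259 -0.0032] 0.23821990158977768 tri [ 0.5065 -0.3276  0.0014]
[ 0.4821 -0.2445  0.2195] tool dx,dy [-0.0282 -0.0829]
```

Emit:
apply_moves --pt "-0.27 -0.83 0 0 0 0 1" --pt "-0.27 -0.83 0 0 0 0.73 1" --pt "0 0 0.8 0 0 0 1" --pt "0 0 0.8 0 0 0 1" --pt "0 0 0.4 0 0 0 1"

```text
time: 5.0
eef_pos: [0.5065, -0.3274, 0.1163]
ee_rot: [179.9, -0.2, 172.7]
wrist_force: [-0.7, 0.1, 0.5]
finger_gap: 0.0939
gripper_force: 0.0
```

```bash
python3 - <<'E'
from h import *
np.set_printoptions(precision=4,suppress=True)
o=r.get_obs();print(o["eef_pos"],o["ee_rot"],o["joint_positions"])
P=r.camera_params("wrist"); im=r.snapshot("wrist")
t=r.tip_of("meter","wrist")[0]; print("tip",t["p"],onz("wrist",t["centre"],0,P))
q=r.regions_of("meter","wrist")[0]
v=[.5075,-.3277,-.1259]
im=im.copy()
for z,c in((0.04,(255,0,0)),):
    cv2.polylines(im,[np.round(proj("wrist",topoly(*v,dens(T2),z),P)).astype(np.int32)],True,c)
save("w3.png",im)
print(fitT([("wrist",P,q["region"])],v+[0]))
E
```

```text
[ 0.5065 -0.3274  0.1163] [179.9463  -0.1918 172.709 ] [  5.483   31.8932  32.8545 101.4858 -20.9752  53.0241 129.9713]
tip 0.97 [ 0.5081 -0.3281 -0.    ]Traceback (most recent call last):
  File "<stdin>", line 6, in <module>
IndexError: list index out of range
```

Emit:
apply_moves --pt "0 0 0.6 0 0 0 1" --pt "0 0 0.3 0 0 0 1" --pt "0 0 0 0 0 0 1"

```text
time: 5.45
eef_pos: [0.5073, -0.3276, 0.0739]
ee_rot: [180.0, -0.1, 172.7]
wrist_force: [-0.3, 0.2, 0.4]
finger_gap: 0.0941
gripper_force: 0.0
```

```bash
python3 - <<'E'
from h import *
np.set_printoptions(precision=4,suppress=True)
o=r.get_obs();print(o["eef_pos"],o["ee_rot"])
P=r.camera_params("wrist"); im=r.snapshot("wrist").copy()
v=[.5075,-.3277,-.1259]
cv2.polylines(im,[np.round(proj("wrist",topoly(*v,dens(T2),.04),P)).astype(np.int32)],True,(255,0,0))
save("w3.png",im)
E
```

```text
[ 0.5073 -0.3276  0.0739] [179.9643  -0.0926 172.7498]
```

View pics/w3.png

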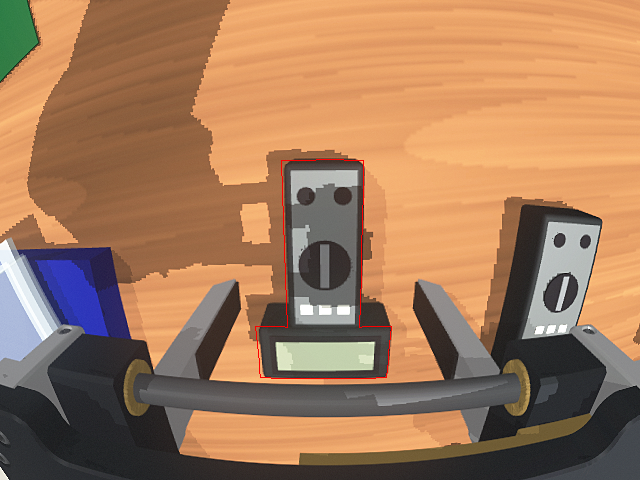

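The overlay fits the meter's top outline: handle (285–365, 160–325), head (258–388, 325–377). The fingers straddle the handle, so I'm descending to grip.

Emit:
apply_moves --pt "0 0 0.5 0 0 0 1" --pt "0 0 0.5 0 0 0 1" --pt "0 0 0.08 0 0 0 1" --pt "0 0 0 0 0 0 1"

```text
time: 5.9
eef_pos: [0.5079, -0.3283, 0.0214]
ee_rot: [-180.0, 0.0, 172.7]
wrist_force: [0.5, 0.2, -0.1]
finger_gap: 0.0939
gripper_force: 0.0
```

Emit:
apply_moves --pt "0 0 0 0 0 0 0" --pt "0 0 0 0 0 0 0" --pt "0 0 0 0 0 0 0" --pt "0 0 0 0 0 0 0" --pt "0 0 0 0 0 0 0" --squeeze 45

```text
time: 6.4
eef_pos: [0.5078, -0.3279, 0.0207]
ee_rot: [180.0, 0.0, 172.7]
wrist_force: [0.3, -0.2, -0.0]
finger_gap: 0.0576
gripper_force: 0.0
```

Emit:
apply_moves --pt "0 0 0 0 0 0 0" --pt "0 0 0 0 0 0 0" --pt "0 0 0 0 0 0 0" --pt "0 0 0 0 0 0 0" --pt "0 0 0 0 0 0 0"

```text
time: 6.9
eef_pos: [0.5076, -0.328, 0.0205]
ee_rot: [-180.0, -0.0, 172.7]
wrist_force: [-0.9, 0.3, 0.9]
finger_gap: 0.0437
gripper_force: 45.0
```

Emit:
apply_moves --pt "0 0 -0.3 0 0 0 0" --pt "0 0 -0.8 0 0 0 0" --pt "0 0 -0.8 0 0 0 0" --pt "0 0 -0.8 0 0 0 0" --pt "0 0 -0.3 0 0 0 0"

```text
time: 7.4
eef_pos: [0.5085, -0.3289, 0.1752]
ee_rot: [-179.9, 0.3, 172.7]
wrist_force: [0.6, -0.2, -2.0]
finger_gap: 0.0437
gripper_force: 45.0
```

```bash
python3 - <<'E'
from h import *
np.set_printoptions(precision=4,suppress=True)
o=r.get_obs();print(o["eef_pos"],o["ee_rot"],o["finger_gap"],o["gripper_force"],o["joint_positions"])
rs={}
for c in("top","scene","wrist"):
    P=r.camera_params(c); r.snapshot(c)
    for l in("cutout","case"):
        for t in r.tip_of(l,c)[:1]: print(c,l,t["p"],np.round(t["centre"],1),onz(c,t["centre"],.006 if l=="cutout" else 0,P)); rs.setdefault(l,[]).append(ray(c,t["centre"],P))
    q=r.regions_of("case",c)
    for k in q[:1]: print(c,"case region",k["p"],k["region"].sum())
    if q: np.save(f"case_{c}.npy",q[0]["region"])
for l in rs: print(l,tri(rs[l]))
E
```

```text
[ 0.5085 -0.3289  0.1752] [-179.9199    0.2551  172.7099] 0.04367160222860865 44.998456835746765 [  3.7012  27.8545  35.1428  98.9915 -18.4025  58.7157 128.0365]
top cutout 0.7 [217.  227.2] [0.5652 0.1185 0.006 ]
top case 0.76 [222.4 227.1] [0.5663 0.1098 0.    ]
top case region 0.61 18343
scene cutout 0.65 [403.  179.9] [0.5582 0.1149 0.006 ]
scene case 0.81 [403.4 186.6] [0.5643 0.1071 0.    ]
scene case region 0.88 18444
wrist case region 0.64 4156
cutout [0.5618 0.115  0.0097]
case [ 0.5651  0.1086 -0.0002]
```

```bash
cat >> h.py <<'E'
def fitcase(obs,x0):
    S=dens([(-.116,-.1),(.116,-.1),(.116,.155),(-.116,.155)],12)
    def f(v):
        L=0
        for cam,P,m in obs:
            im=np.zeros((480,640),np.uint8); X=np.vstack([topoly(*v[:3],S,v[3]),topoly(*v[:3],S,v[3]+.042)])
            cv2.fillConvexPoly(im,np.round(cv2.convexHull(proj(cam,X,P).astype(np.float32))*16).astype(np.int32),1,shift=4)
            b=im>0; L+=1-(b&m).sum()/(b|m).sum()
        return L
    s=np.array([.008,.008,.06,.006]); sim=np.vstack([x0]+[np.array(x0)+s*e for e in np.eye(4)])
    q=minimize(f,x0,method="Nelder-Mead",options=dict(initial_simplex=sim,xatol=1e-4,fatol=1e-4,maxiter=400)); return q.x,q.fun
E
python3 - <<'E'
from h import *
np.set_printoptions(precision=4,suppress=True)
obs=[(c,r.camera_params(c),np.load(f"case_{c}.npy")) for c in("top","scene")]
for s in([0],[1],[0,1]): print(s,fitcase([obs[i] for i in s],[.565,.112,-.25,0]))
E
```

```text
[0] (array([ 0.568 ,  0.1168, -0.2793, -0.0039]), np.float64(0.009919774501300993))
[1] (array([ 0.5636,  0.118 , -0.2787, -0.0027]), np.float64(0.007763640284666806))
[0, 1] (array([ 0.5666,  0.1148, -0.2723,  0.0015]), np.float64(0.036574924142911636))
```

Emit:
apply_moves --pt "0 0.5 0 0 0 0 0" --pt "0 0.9 0 0 0 0 0" --pt "0 0.9 0 0 0 0 0" --pt "0 0.9 0 0 0 0 0" --pt "0 0.9 0 0 0 0.2 0"

```text
time: 8.5
eef_pos: [0.5336, -0.1229, 0.1705]
ee_rot: [180.0, 0.0, 171.0]
wrist_force: [1.4, 0.1, -1.5]
finger_gap: 0.0437
gripper_force: 45.0
```

Emit:
apply_moves --pt "0 0.6 0 0 0 0.4 0" --pt "0 0 0 0 0 0.4 0" --pt "0 0 0 0 0 0 0"

```text
time: 8.8
eef_pos: [0.5384, -0.0942, 0.1704]
ee_rot: [-180.0, -0.0, 164.2]
wrist_force: [-0.4, -1.0, -2.1]
finger_gap: 0.0438
gripper_force: 45.0
```

```bash
cat > look.py <<'E'
from h import *
import sys
np.set_printoptions(precision=4,suppress=True)
CO=[(-.085,-.037),(.015,-.037),(.015,-.057),(.085,-.057),(.085,.057),(.015,.057),(.015,.037),(-.085,.037)]
v=[.566,.1155,-.277]
o=r.get_obs();print(o["eef_pos"],o["ee_rot"],o["finger_gap"])
P=r.camera_params("wrist"); im=r.snapshot("wrist").copy()
for l in("cutout","meter","case"):
    for t in r.tip_of(l,"wrist")[:1]: print(l,t["p"],np.round(t["centre"],1),onz("wrist",t["centre"],.006,P))
def pl(S,z,c,w=v): cv2.polylines(im,[np.round(proj("wrist",topoly(*w,dens(S,12),z),P)).astype(np.int32)],True,c)
pl(CO,.036,(255,0,0)); pl([(-.116,-.1),(.116,-.1),(.116,.155),(-.116,.155)],.042,(255,255,0))
yaw=np.radians(o["ee_rot"][2])-np.pi
pl(T2,o["eef_pos"][2]-.0205+.04,(0,255,0),[*o["eef_pos"][:2],yaw])
save(sys.argv[1],im)
d=np.array(v[:2])-o["eef_pos"][:2]; y=yaw+np.pi
print("tool dx,dy",np.array([[np.cos(y),np.sin(y)],[np.sin(y),-np.cos(y)]])@d,"turn share",(yaw-v[2]+np.pi)%(2*np.pi)-np.pi)
E
python3 look.py w4.png
```

```text
[ 0.5384 -0.0942  0.1704] [-179.9906   -0.009   164.1713] 0.04381452188432063
cutout 0.89 [534.1 198.9] [0.5668 0.1162 0.006 ]
meter 0.76 [325.7 292.1] [ 0.6021 -0.1108  0.006 ]
case 0.6 [533.4 195.7] [0.5633 0.1158 0.006 ]
tool dx,dy [0.0306 0.2092] turn share 0.0007367347211801878
```

View pics/w4.png

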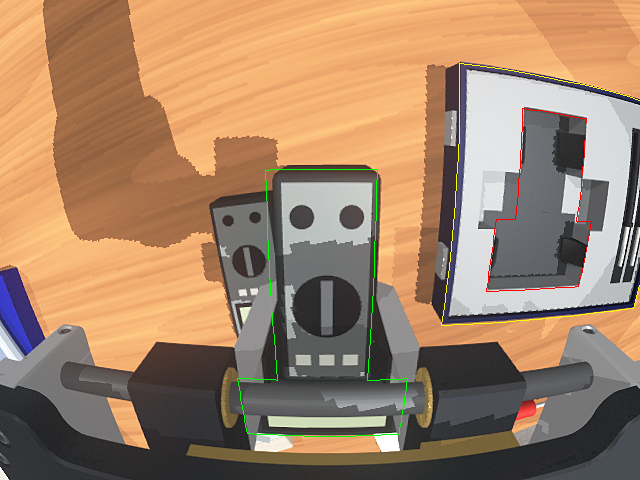

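Case and cutout overlays fit well (cutout 488–590, 107–292), and the meter is held straight. Moving above the cutout, then lowering.

Emit:
apply_moves --pt "0.12 0.6 0 0 0 0 0" --pt "0.12 0.9 0 0 0 0 0" --pt "0.12 0.9 0 0 0 0 0" --pt "0.12 0.9 0 0 0 0 0" --pt "0.13 0.88 0 0 0 0 0"

```text
time: 9.5
eef_pos: [0.5663, 0.1156, 0.1707]
ee_rot: [180.0, 0.0, 164.1]
wrist_force: [1.2, -0.8, -2.5]
finger_gap: 0.0439
gripper_force: 45.0
```

Emit:
apply_moves --pt "0 0 0 0 0 0 0" --pt "0 0 0.6 0 0 0 0" --pt "0 0 0.6 0 0 0 0" --pt "0 0 0.6 0 0 0 0" --pt "0 0 0 0 0 0 0"

```text
time: 10.0
eef_pos: [0.5642, 0.1131, 0.0774]
ee_rot: [-179.8, -0.2, 164.1]
wrist_force: [-0.5, 0.2, -1.4]
finger_gap: 0.0437
gripper_force: 45.0
```

```bash
python3 look.py w5.png
```

```text
[0.5642 0.1131 0.0774] [-179.8166   -0.2496  164.1305] 0.04372094041578064
meter 0.59 [325.4 292.7] [0.5873 0.1077 0.006 ]
case 0.16 [ 40.4 327.6] [ 0.5596 -0.1645  0.006 ]
tool dx,dy [-0.0011  0.0028] turn share 2.4118085447888404e-05
```

View pics/w5.png

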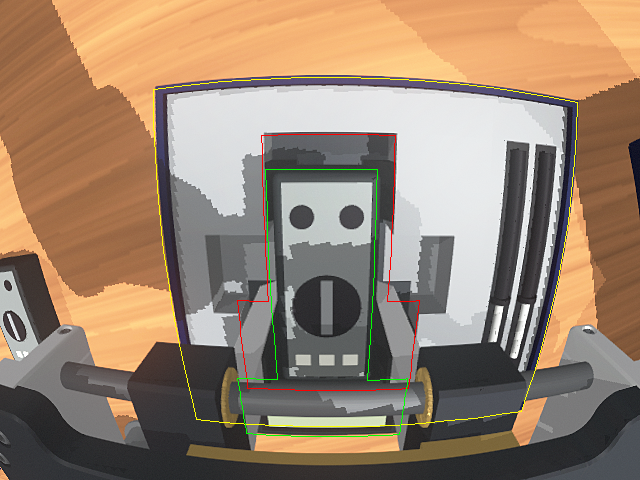

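Case overlay aligned, with the meter squarely over the cutout. Lowering gently.

Emit:
apply_moves --pt "-0.02 0.02 0.3 0 0 0 0" --pt "0 0 0.3 0 0 0 0" --pt "0 0 0 0 0 0 0"

```text
time: 10.5
eef_pos: [0.566, 0.115, 0.0483]
ee_rot: [-179.9, -0.1, 164.2]
wrist_force: [0.8, 0.2, -1.5]
finger_gap: 0.0436
gripper_force: 45.0
```

Emit:
apply_moves --pt "0 0 0.12 0 0 0 0" --pt "0 0 0.12 0 0 0 0" --pt "0 0 0 0 0 0 0"

```text
time: 10.8
eef_pos: [0.567, 0.115, 0.0378]
ee_rot: [-180.0, -0.0, 164.1]
wrist_force: [-0.7, -0.0, -2.0]
finger_gap: 0.0436
gripper_force: 45.0
```

Emit:
apply_moves --pt "0 0 0.08 0 0 0 0" --pt "0 0 0.08 0 0 0 0" --pt "0 0 0 0 0 0 0"

```text
time: 11.1
eef_pos: [0.5676, 0.1149, 0.0304]
ee_rot: [-180.0, 0.0, 164.1]
wrist_force: [3.2, -1.5, -6.2]
finger_gap: 0.0437
gripper_force: 45.0
```

Emit:
apply_moves --pt "0 0 0.06 0 0 0 0" --pt "0 0 0 0 0 0 0"

```text
time: 11.3
eef_pos: [0.5673, 0.1149, 0.0273]
ee_rot: [-180.0, 0.0, 164.1]
wrist_force: [3.2, -2.3, -4.9]
finger_gap: 0.0443
gripper_force: 45.0
```

Emit:
apply_moves --pt "0 0 0.04 0 0 0 0" --pt "0 0 0 0 0 0 0" --pt "0 0 0 0 0 0 0"

```text
time: 11.6
eef_pos: [0.5674, 0.115, 0.0265]
ee_rot: [180.0, -0.0, 164.1]
wrist_force: [-7.1, -3.0, 21.1]
finger_gap: 0.0436
gripper_force: 45.0
```

Emit:
apply_moves --pt "0 0 0.02 0 0 0 0" --pt "0 0 0 0 0 0 0" --pt "0 0 0 0 0 0 0"

```text
time: 11.9
eef_pos: [0.5674, 0.115, 0.0265]
ee_rot: [179.9, -0.0, 164.1]
wrist_force: [-16.3, -5.3, 43.2]
finger_gap: 0.0437
gripper_force: 45.0
```

Emit:
apply_moves --pt "0 0 0 0 0 0 1" --pt "0 0 0 0 0 0 1" --pt "0 0 0 0 0 0 1" --pt "0 0 0 0 0 0 1" --pt "0 0 0 0 0 0 1"

```text
time: 12.4
eef_pos: [0.5672, 0.1152, 0.0244]
ee_rot: [-180.0, -0.0, 164.1]
wrist_force: [-0.4, -0.2, 0.6]
finger_gap: 0.0805
gripper_force: 0.0
```

Emit:
apply_moves --pt "0 0 0 0 0 0 1" --pt "0 0 0 0 0 0 1" --pt "0 0 -0.2 0 0 0 1" --pt "0 0 -0.5 0 0 0 1" --pt "0 0 -0.9 0 0 0 1"

```text
time: 12.9
eef_pos: [0.5659, 0.1147, 0.1041]
ee_rot: [-179.9, -0.2, 164.1]
wrist_force: [0.5, 0.6, -0.2]
finger_gap: 0.0941
gripper_force: 0.0
```

Emit:
apply_moves --pt "0 0 -0.9 0 0 0 1" --pt "0.5 -0.7 -0.5 0 0 0 1" --pt "0.6 -0.8 0 0 0 0 1" --pt "0.6 -0.8 0 0 0 0 1" --pt "0 0 0 0 0 0 1"

```text
time: 13.4
eef_pos: [0.45, 0.0246, 0.175]
ee_rot: [179.9, -0.1, 163.9]
wrist_force: [0.8, 0.2, 0.2]
finger_gap: 0.0935
gripper_force: 0.0
```

```bash
python3 - <<'E'
from h import *
np.set_printoptions(precision=4,suppress=True)
obs=[]; ims=[]
for c in("wrist","top","scene"):
    P=r.camera_params(c); im=r.snapshot(c).copy(); k=r.tip_of("meter",c)
    for t in k[:2]: print(c,t["p"],onz(c,t["centre"],.006,P))
    for t in r.regions_of("meter",c)[:2]:
        print(" region",t["p"],onz(c,t["centre"],.04,P),t["region"].sum())
    for t in r.regions_of("straight_meter",c)[:1]: print(" straight",onz(c,t["centre"],.034,P))
    w=[.567,.115,-.277]
    cv2.polylines(im,[np.round(proj(c,topoly(*w,dens(T2,12),.046),P)).astype(np.int32)],True,(0,255,0))
    x,y=proj(c,np.array([[.567,.115,.04]]),P)[0].astype(int); y0,x0=max(0,min(y-100,280)),max(0,min(x-100,440))
    ims.append(cv2.resize(im[y0:y0+200,x0:x0+200],(400,400) if c!="x" else None))
save("f.png",cv2.resize(np.hstack(ims[:3]),(800,267)) if 0 else np.hstack(ims[1:]))
save("fw.png",ims[0])
E
```

```text
wrist 0.67 [0.5678 0.1172 0.006 ]
 region 0.94 [0.5305 0.1167 0.04  ] 4412
 straight [ 0.5053 -0.1574  0.034 ]
 straight [ 0.5642 -0.1672  0.034 ]
 region 0.92 [0.5814 0.1043 0.04  ] 3136
 straight [ 0.566 -0.18   0.034]
```

View pics/f.png

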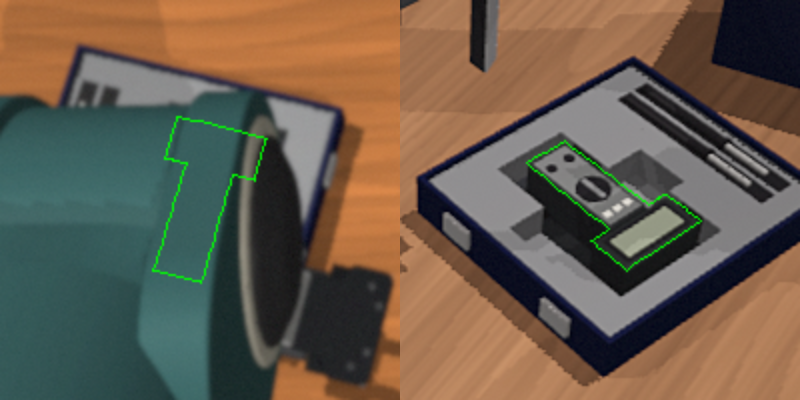

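```bash
python3 - <<'E'
from h import *
np.set_printoptions(precision=4,suppress=True)
P={c:r.camera_params(c) for c in("wrist","scene")}; R=[]
for c in P:
    im=r.snapshot(c); R.append((c,im))
# edge alignment score of the top outline over height, poses refined per height
def score(v,z):
    s=0
    for c,im in R:
        g=cv2.GaussianBlur(cv2.cvtColor(im,cv2.COLOR_RGB2GRAY),(0,0),1).astype(np.float32)
        G=np.hypot(cv2.Sobel(g,5,1,0),cv2.Sobel(g,5,0,1)); p=proj(c,topoly(*v,dens(np.array(T2)*.97,20),z),P[c]).astype(np.float32)
        s+=np.mean(np.minimum(cv2.remap(G,p[:,:1],p[:,1:],1),150))
    return -s
for z in(.040,.043,.046,.049,.052,.055):
    best=min((minimize(score,[.567+a,.115+b,-.277],args=(z,),method="Nelder-Mead",options=dict(initial_simplex=np.array([.567+a,.115+b,-.277])+np.vstack([np.zeros(3),np.diag([.003,.003,.03])]))) for a in(-.003,.003) for b in(-.003,.003)),key=lambda q:q.fun)
    print(z,best.x,best.fun)
E
```

```text
0.04 [ 0.5741  0.1244 -0.2239] -176.1104736328125
0.043 [ 0.5717  0.1206 -0.1804] -175.01150512695312
0.046 [ 0.5725  0.1178 -0.1877] -157.17974853515625
0.049 [ 0.5781  0.1149 -0.2304] -155.94979858398438
0.052 [ 0.5756  0.1135 -0.2378] -152.0013427734375
0.055 [ 0.5773  0.1108 -0.24  ] -152.1262969970703
```

View pics/fw.png

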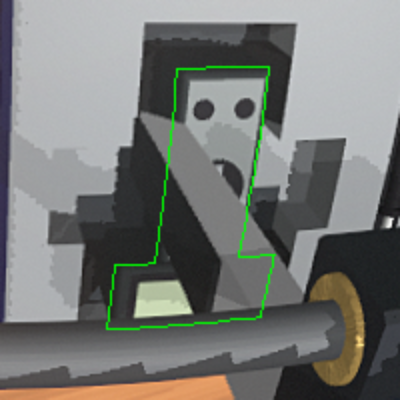

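Outline at home height fits both views. I'll confirm the seating directly with a light closed-finger press: if it's home, contact should come at TCP z ≈ 0.060.

Emit:
apply_moves --pt "-0.58 0.8 0 0 0 0 0" --pt "-0.58 0.8 0 0 0 0 0" --pt "-0.58 0.79 0 0 0 0 0" --pt "0 0 0.4 0 0 0 0" --pt "0 0 0.5 0 0 0 0" --squeeze 10

```text
time: 14.6
eef_pos: [0.5716, 0.1197, 0.129]
ee_rot: [180.0, 0.1, 164.2]
wrist_force: [0.5, -0.7, -0.2]
finger_gap: 0.0571
gripper_force: 0.0
```

Emit:
apply_moves --pt "0 0 0.5 0 0 0 0" --pt "0 0 0.4 0 0 0 0" --pt "0 0 0 0 0 0 0" --pt "0 0 0 0 0 0 0" --pt "0 0 0 0 0 0 0"

```text
time: 15.1
eef_pos: [0.5711, 0.119, 0.0857]
ee_rot: [180.0, 0.1, 164.1]
wrist_force: [-0.4, 0.5, -0.6]
finger_gap: 0.0171
gripper_force: 0.0
```

Emit:
apply_moves --pt "0 0 0.2 0 0 0 0" --pt "0 0 0.1 0 0 0 0" --pt "0 0 0.06 0 0 0 0" --pt "0 0 0 0 0 0 0" --pt "0 0 0 0 0 0 0"

```text
time: 15.6
eef_pos: [0.5705, 0.1188, 0.0665]
ee_rot: [-180.0, -0.0, 164.1]
wrist_force: [0.3, -0.3, 0.1]
finger_gap: 0.0006
gripper_force: 0.0
```

Emit:
apply_moves --pt "0 0 0.06 0 0 0 0" --pt "0 0 0.04 0 0 0 0" --pt "0 0 0 0 0 0 0"

```text
time: 15.9
eef_pos: [0.5703, 0.1189, 0.0612]
ee_rot: [-180.0, -0.0, 164.1]
wrist_force: [-0.0, 0.9, 0.3]
finger_gap: 0.0004
gripper_force: 0.0
```

Emit:
apply_moves --pt "0 0 0.03 0 0 0 0" --pt "0 0 0 0 0 0 0"

```text
time: 16.1
eef_pos: [0.5706, 0.1189, 0.0603]
ee_rot: [180.0, 0.0, 164.1]
wrist_force: [-1.7, -0.7, 5.9]
finger_gap: 0.0004
gripper_force: 2.7
```

Contact came at 0.0603, so the meter is home. Retreating.

Emit:
apply_moves --pt "0 0 -0.3 0 0 0 0" --pt "0 0 -0.8 0 0 0 0" --pt "0 0 -0.8 0 0 0 0" --pt "0 0 -0.3 0 0 0 0" --pt "0 0 0 0 0 0 0"

```text
time: 16.6
eef_pos: [0.5716, 0.1192, 0.1729]
ee_rot: [179.8, 0.2, 164.1]
wrist_force: [1.0, 0.8, -1.0]
finger_gap: 0.0006
gripper_force: 0.0
```

```bash
python3 -c "
from plant import r
o=r.get_obs();print(o['time'],o['eef_pos'],o['wrist_force']);print(r.job_done())"
```

```text
16.6 [0.57156098 0.1191625  0.17290889] [ 1.02288647  0.81127188 -1.04516978]
the job is handed in; nothing more can be done
None
```

The T-meter is seated in its cutout and released (a fingertip touch put its top at 46 mm, matching home), I saw no sign the straight meter moved, and the job was handed in at 16.6 s; the hand-in returned no verdict.

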